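Find the undone bearing-cap bolt and hold the cap open for oiling

TASK

One of the three bolts on the bearing caps of the buffing shaft has been left undone, though all three look alike: tap the bolt heads until you find the one that gives. Then lift that cap at least 45 degrees open on its hinge and finish while the fingers still hold it up, keeping it still so that I can oil the bearing. Do not pry at the caps that are bolted down, and leave the oil bottle, hex key, compound bar and tin where they are.

Things in the scene. Friction and masses are not known exactly. Their poses are not given: they have to be found in the camera images.
- shaft_rail: Fixed slotted rail, 80 x 340 x 20 mm, with a 20 mm shaft (axis 54 mm up, along the rail's y) in three like bearing blocks 105 mm apart, 58 mm felt buffs between them, a 52 mm pulley at the left end. Each block, 28 mm wide, has a cap hinged behind the shaft, held by one bolt in front of it. Place and yaw vary. Origin: centre of underside; z up, -x towards the robot.
- bolt_left (a point): Top centre of the left cap's bolt head (largest y at yaw 0, robot's left), 83 mm up: hex 18 mm across flats, flange 25 mm, 11.5 mm high, 6.5 mm clear of the cap on a light spring. Fixed mark on the rail, does not follow the bolt. A tight bolt is rigid; the undone one, any of the three, sinks 5 mm under about 2 N (0.8 N to start) and springs back.
- lug_left (a point): Middle of the left cap's front lug, cap closed, 60 mm up: a bar 28 mm wide (along the rail's y), 11 mm thick, that ends 12 mm in front of this point; 16 mm behind it the block stands below. Fingers closing along the rail's y fit beside it and may reach 25 mm below it. Fixed mark, does not follow the cap; axes as the rail's.
- hinge_left (a point): On the hinge axis of the left cap, 110 mm behind and 6 mm below the lug point; the axis runs along the rail's y, and the cap's front swings up and back (towards +x) about it.
- bolt_middle (a point): Top centre of the middle cap's bolt head (middle), 83 mm up: hex 18 mm across flats, flange 25 mm, 11.5 mm high, 6.5 mm clear of the cap on a light spring. Fixed mark on the rail, does not follow the bolt. A tight bolt is rigid; the undone one, any of the three, sinks 5 mm under about 2 N (0.8 N to start) and springs back.
- lug_middle (a point): Middle of the middle cap's front lug, cap closed, 60 mm up: a bar 28 mm wide (along the rail's y), 11 mm thick, that ends 12 mm in front of this point; 16 mm behind it the block stands below. Fingers closing along the rail's y fit beside it and may reach 25 mm below it. Fixed mark, does not follow the cap; axes as the rail's.
- hinge_middle (a point): On the hinge axis of the middle cap, 110 mm behind and 6 mm below the lug point; the axis runs along the rail's y, and the cap's front swings up and back (towards +x) about it.
- bolt_right (a point): Top centre of the right cap's bolt head (robot's right), 83 mm up: hex 18 mm across flats, flange 25 mm, 11.5 mm high, 6.5 mm clear of the cap on a light spring. Fixed mark on the rail, does not follow the bolt. A tight bolt is rigid; the undone one, any of the three, sinks 5 mm under about 2 N (0.8 N to start) and springs back.
- lug_right (a point): Middle of the right cap's front lug, cap closed, 60 mm up: a bar 28 mm wide (along the rail's y), 11 mm thick, that ends 12 mm in front of this point; 16 mm behind it the block stands below. Fingers closing along the rail's y fit beside it and may reach 25 mm below it. Fixed mark, does not follow the cap; axes as the rail's.
- hinge_right (a point): On the hinge axis of the right cap, 110 mm behind and 6 mm below the lug point; the axis runs along the rail's y, and the cap's front swings up and back (towards +x) about it.
- loose_cap (a joint): Opening angle, rad, of the cap whose bolt is undone, whichever that is: 0 closed, stop at 1.2. About 0.2 to 0.35 kg with its bolt, turns freely, falls shut when let go. Its lug, pinched from both sides, can turn between the pads, so the gripper may stay pointing down while it follows the arc.
- loose_bolt (a joint): How far in m the undone bolt's head is pressed down, whichever of the three it is: 0 free, 0.005 at the bottom.
- block_a_cap (a joint): Opening angle in rad of one of the two caps that are bolted down (which place it has is not told): 0 at rest; it yields a little against its bolt when pried, about 0.03 rad for 9 N of upward pull at the lug.
- block_c_cap (a joint): Opening angle in rad of one of the two caps that are bolted down (which place it has is not told): 0 at rest; it yields a little against its bolt when pried, about 0.03 rad for 9 N of upward pull at the lug.
- oil_bottle: Bystander: drip bottle, 41 mm across, 113 mm tall, standing loose on the counter to the right of the rail; origin at the centre of its underside.
- hex_key: Bystander: small black hex key, 75 x 25 x 5 mm, lying loose in front of the rail; origin at the centre of its underside.
- compound_bar: Bystander: half-wrapped polishing compound bar, 28 x 50 x 22 mm, lying loose left of the rail; origin at the centre of its underside.
- tin: Bystander: round tin with a lid, 64 mm across, 24 mm tall, standing loose well to the right of the rail; origin at the centre of its underside.

How it is judged:
By the outcome, as a careful person would: the job done as asked, in the order asked, and still so for the second after the job is handed in, while the arm keeps its last pose, push and grip.
It also fails if it takes over 45 s, if anything falls off the work surface, if the arm or the gripper's body presses on something with over 40 N, if the wrist force passes 120 N, or if a joint passes its speed limit or range.

ROBOT

A 6-joint arm with a two-finger parallel gripper is mounted at the origin on a cart in front of the work surface, level with it; the furniture and walls round the work are solid. World frame = base frame: x ahead of the robot, y to its left, z up, the work surface at z = 0. Lengths are in m, angles in rad, forces in N, time in s.
With the tool pointing down it reaches from about 0.325 to 0.9 m from the base axis. Payload 6.1 kg.
Tool frame: the origin (TCP) lies midway between the tips of the shut fingers; the grasp point (between the pads) lies 19 mm behind it; z points along the fingers, y is the direction in which the jaws open and shut (so a half turn about z gives the same grasp; the last joint's range is limited). The gripper opens to 87 mm and grips with 3 to 60 N. Pads are 19 mm wide; open, the fingers measure 117 mm over their backs; the gripper's body (75 mm by 190 mm) begins 51 mm behind the grasp point.
Start: joints at [-1.368, 0.22, 1.526, -0, 1.395, -0.126], TCP at [0.202, -0.592, 0.197] pointing down, gripper open.
Joint ranges: [-2.98, 2.98], [-0.91, 2.08], [0.09, 2.57], [-1.24, 4.39], [0.2, 2.65], [-2.68, 2.68]. Speed limits (rad/s): [2.57, 2.57, 3.01, 3.14, 3.14, 3.14].

INTERFACE

Orientations are given as a rotation vector (axis times angle).
In Python, from station import manip gives the robot as it stands. Calls block until the motion is done:
- manip.movep(position, orientation): joint-space move of the TCP to a pose.
- manip.move_l(position, orientation=None, speed=0.15, until_force=None): straight line of the TCP; orientation=None keeps the orientation; speed is the mean speed in m/s. With until_force (N) it stops when the force on the tool has changed by that much, and returns True; else False.
- manip.goto_joints(angles): joint-space move.
- manip.gripper_to(opening, strength=None): finger opening in m; strength is the grip in N (None keeps the last); returns when the fingers have stopped.
- manip.pause(seconds).
- manip.solve_ik(position, orientation): joint angles nearest the present ones, or None.
- manip.get_state(): the state.
- manip.get_image(name): name is "scene" or "side" or "wrist"; returns the picture (384x512x3 uint8, red, green, blue); there is no depth.
- manip.calibration(name): a dict with "fx", "fy", "cx", "cy" (pixels), "R" (3x3) and "t" (3): a world point X has camera coordinates R X + t. Camera axes: x right, y down, z forward; pixel columns grow to the right and rows downward; lengths in m; the calibration is good to about 2 mm. A picture is of the moment at which its call begins: read the wrist's pose just before it. calibration takes no time and is no camera call; for the wrist camera it gives the pose at the moment of the call.
A pose or a line that the arm cannot do raises manip.Unreachable and nothing moves.
- manip.sign_off(): hands the job in, once; it reports no verdict.
The state is a dict: "time": time; "qpos": joint angles; "qd": joint speeds; "joint_torque": joint torques, N m; "tool_pos": TCP position; "tool_rot": TCP orientation; "wrist_force": force on the tool from outside, world axes, zero at the start; "moment": the same for the moment, N m; "opening": finger opening in m.
Only numpy, scipy, OpenCV 4.12 (cv2) and the standard library are available. Lean on these libraries where they do the work, as an engineer would, in place of code of your own. Each camera call takes 0.05 s, during which the arm holds its last target. There are 200 camera calls.

## Working session

There is one attempt and no reset: what is moved stays moved. The work goes in short steps, each a Python script; the robot and the scene stay as the last script left them, time stands still between calls to the robot, and variables do not carry over. Pictures are saved under pics/ and viewed, on a budget of 10 in all, crops included, one or two more only if the job needs it, and the job is handed in when it is done.

```bash
ls; mkdir -p pics; python3 - <<'E'
from station import manip
import cv2
for n in("scene","side"):
    cv2.imwrite(f"pics/{n}0.png",manip.get_image(n)[:,:,::-1]); c=manip.calibration(n); print(n,c)
print(manip.get_state())
E
```

```text
pics
scene {'fx': 392.01295254834264, 'fy': 392.01295254834264, 'cx': 258.250925874145, 'cy': 193.23345583564085, 'R': array([[-0.89365564, -0.44868519,  0.0078231 ],
       [-0.22887428,  0.44071999, -0.86797607],
       [ 0.38600021, -0.77746221, -0.49654441]]), 't': array([0.45886784, 0.16612758, 1.17338567])}
side {'fx': 403.9364495056366, 'fy': 403.9364495056366, 'cx': 258.94901374574164, 'cy': 187.6882456509351, 'R': array([[-0.96909153,  0.24658824, -0.00747344],
       [ 0.2063444 ,  0.79358527, -0.57240232],
       [-0.13521687, -0.55625234, -0.81993886]]), 't': array([ 0.45756109, -0.09432618,  1.62991061])}
{'time': 0.1, 'qpos': array([-1.36811951e+00,  2.21127693e-01,  1.52748378e+00, -6.48049190e-06,
        1.39474338e+00, -1.26100364e-01]), 'qd': array([ 0.00077579, -0.00109266, -0.00234181, -0.0006564 , -0.00096379,
       -0.00120796]), 'joint_torque': array([ 5.43650403e-04, -4.95946491e+01, -3.88518584e+01,  7.03706243e-02,
        5.15600620e-02, -2.83887346e-05]), 'tool_pos': array([ 0.20167374, -0.59092286,  0.19586568]), 'tool_rot': array([-3.09750235e+00, -5.13832741e-01,  1.15906667e-04]), 'wrist_force': array([-0.26297734,  0.31699714, -0.45276809]), 'moment': array([ 0.0091229 ,  0.01952107, -0.05093906]), 'opening': 0.08702378075687177}
```

View pics/scene0.png

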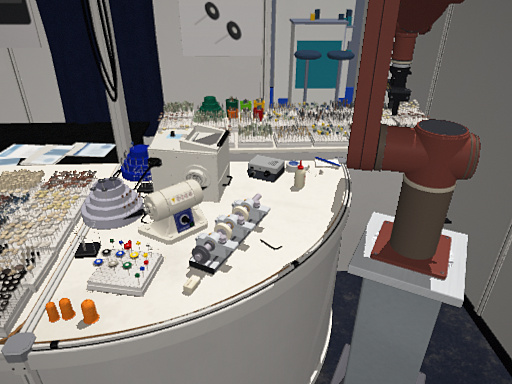

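View pics/side0.png

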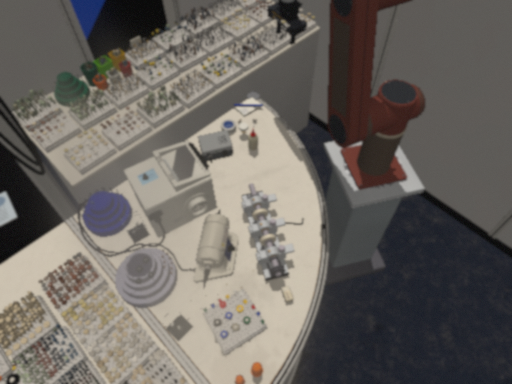

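The scene view shows the rail from about (195,268) to (265,200). The side view shows it from about (277,275) to (252,190), with the hex key at (290,222), bottle at (253,143) and compound bar at (288,295). I'll enlarge both.

```bash
python3 - <<'E'
import cv2,numpy as np
a=cv2.imread("pics/scene0.png")[180:290,180:290]; b=cv2.imread("pics/side0.png")[178:288,220:330]
f=lambda i:cv2.resize(i,(400,400),interpolation=cv2.INTER_CUBIC)
cv2.imwrite("pics/c1.png",np.hstack([f(a),f(b)]))
E
```

```text
(no output)
```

View pics/c1.png

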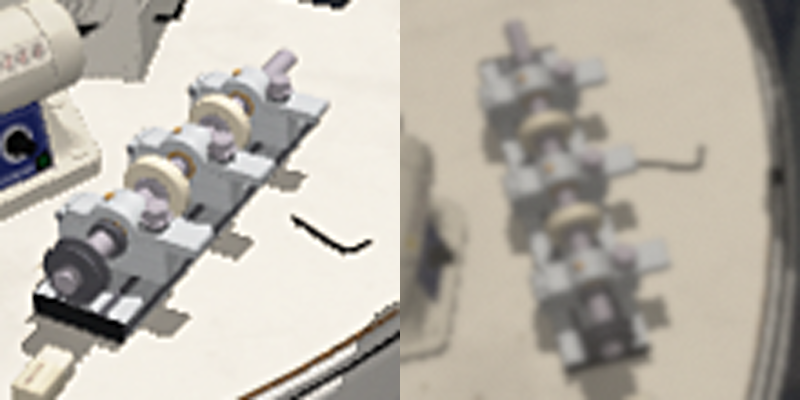

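Bolt heads in the left crop (scene): right (278,88), middle (222,142), left (155,208). In the right crop (side): right (164,66), middle (193,155), left (227,248). The hex key lies in front of the middle cap.

```bash
cat >h.py <<'E'
import numpy as np, cv2
from station import manip
from scipy.spatial.transform import Rotation as Ro
def P(n):
    c=manip.calibration(n); K=np.array([[c['fx'],0,c['cx']],[0,c['fy'],c['cy']],[0,0,1]])
    return K@np.c_[c['R'],c['t']]
def onplane(M,uv,z):
    uv=np.atleast_2d(uv).astype(float); H=np.c_[M[:,:2],M[:,2]*z+M[:,3]]
    return cv2.perspectiveTransform(uv[None],np.linalg.inv(H))[0]
def rot(yaw): # tool down, jaws along rail y (yaw=rail yaw)
    return (Ro.from_euler('z',yaw)*Ro.from_rotvec([np.pi,0,0])).as_rotvec()
E
python3 - <<'E'
from h import *
s=110/400
a=np.array([[155,208],[222,142],[278,88]])*s+180
b=np.array([[227,248],[193,155],[164,66]])*s+[220,178]
X=cv2.triangulatePoints(P("scene"),P("side"),a.T.astype(float),b.T.astype(float)); print((X[:3]/X[3]).T)
print(onplane(P("scene"),a,.08)); q=onplane(P("side"),b,.08);print(q)
d=q[0]-q[2];print(np.linalg.norm(d),np.arctan2(-d[0],d[1]))
E
```

```text
[[0.46960437 0.30258066 0.083618  ]
 [0.47171724 0.19709054 0.07929334]
 [0.47276181 0.09064302 0.0742495 ]]
[[0.47282943 0.30145965]
 [0.47133102 0.19886617]
 [0.46902244 0.10257214]]
[[0.46747887 0.29868368]
 [0.4714442  0.19690759]
 [0.47218593 0.09204436]]
0.20669292906759543 0.022775170955422305
```

```bash
python3 - <<'E'
from h import *
manip.movep([.41,.197,.30],rot(0))
s=manip.get_state();print(s['time'],s['qpos'],s['tool_pos'])
M=P("wrist");np.save("M1.npy",M);cv2.imwrite("pics/w1.png",manip.get_image("wrist")[:,:,::-1])
for p in [(.47,.301,.08),(.471,.198,.08),(.472,.095,.08)]:
    v=M@np.r_[p,1];print(v[:2]/v[2])
E
```

```text
2.9917 [ 2.73185218e-01 -2.46478973e-01  1.79836987e+00 -1.35262668e-04
  1.58994112e+00  1.84484880e+00] [0.41026873 0.19652863 0.2998617 ]
[185.90942372 126.08970926]
[255.49080482 125.28657098]
[325.1606708  124.48241137]
```

View pics/w1.png

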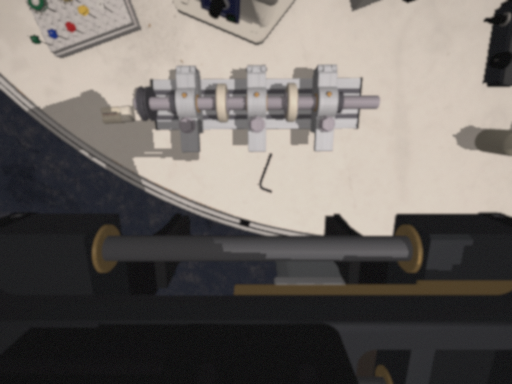

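The wrist view shows the bolts at about (188,125), (258,124) and (327,124), with lugs below them ending at row ~150 and the hex key at (265,175), which is clear of the lugs. Next I'll get the centroids.

```bash
python3 - <<'E'
from h import *
M=np.load("M1.npy");im=cv2.imread("pics/w1.png").astype(int)
m=((im[:,:,2]-im[:,:,1]>4)&(im[:,:,0]-im[:,:,1]>4)).astype(np.uint8)  # pinkish
bl=[]
for u in(188,258,327):
    w=m[112:138,u-14:u+14]; n,l,st,c=cv2.connectedComponentsWithStats(w)
    if n>1:
        k=1+st[1:,4].argmax(); c0=c[k]+[u-14,112]; print(c0,st[k]); bl.append(c0)
q=onplane(M,bl,.083);print(q); d=q[0]-q[-1];print(np.linalg.norm(d),np.arctan2(-d[0],d[1]))
hsv=cv2.cvtColor(im.astype(np.uint8),cv2.COLOR_BGR2GRAY)
print(hsv[142,170:350]); 
E
python3 - <<'E'
import cv2
im=cv2.imread("pics/w1.png")[55:160,130:270]
im2=cv2.imread("pics/w1.png")[55:160,250:390]
import numpy as np
f=lambda i:cv2.resize(i,None,fx=5,fy=2.8*5/5,interpolation=0)
cv2.imwrite("pics/c2.png",cv2.resize(cv2.imread("pics/w1.png")[55:160,170:345],None,fx=4.5,fy=4.5,interpolation=cv2.INTER_CUBIC))
E
```

```text
[185. 120.] [11  8  1  1  1]
[256.94285714 124.12857143] [ 7  6 13 13 70]
[328.31666667 123.6       ] [11  6 10 12 60]
[[0.47872096 0.30096419]
 [0.47270286 0.19585113]
 [0.4732974  0.09119511]]
0.20983918786277014 -0.02584917149877958
[173 147 131 126 127 126 126 126 126 124 122 117 117 117 115 115 115 116
 115 116 116 116 117 117 117 116 115 110 110 134 174 198 206 207 209 209
 209 209 209 209 208 208 208 208 208 208 208 208 208 208 208 207 207 208
 209 207 208 208 208 208 207 197 171 142 129 128 128 128 128 127 128 127
 127 128 128 128 129 140 160 181 189 190 190 190 191 192 193 194 195 193
 195 195 194 192 191 194 199 206 208 207 207 208 209 208 208 207 207 207
 206 207 208 209 209 209 208 208 208 208 205 195 171 142 129 128 127 125
 127 127 127 128 128 128 129 129 129 129 132 148 177 198 205 206 198 178
 152 153 177 193 198 198 197 197 197 200 201 201 200 200 201 201 198 197
 198 203 205 207 207 208 207 208 207 207 206 205 206 205 205 205 205 206]
```

View pics/c2.png

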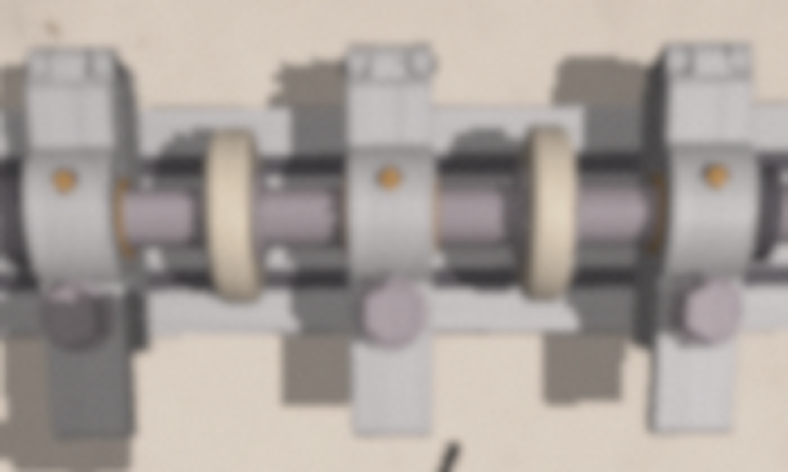

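Bolt heads in the crop are (73,314), (391,311) and (712,308). Lug fronts are (93,435), (391,434) and (691,432).

```bash
python3 - <<'E'
from h import *
M=np.load("M1.npy");f=lambda a:np.array(a)/4.5+[170,55]
b=onplane(M,f([[73,314],[391,311],[712,308]]),.083)
l=onplane(M,f([[93,435],[391,434],[691,432]]),.0655)
for q in(b,l):
    d=q[0]-q[2];print(q,np.linalg.norm(d),np.arctan2(-d[0],d[1]))
# tap, right -> middle -> left
manip.gripper_to(0,20)
B=np.c_[np.r_[.4735,.4727,.472],b[:,1]]
for n,p in zip("RML",B[::-1]):
    manip.movep([*p,.115],rot(0)); manip.pause(.2)
    manip.move_l([*p,.09],speed=.08); f0=manip.get_state()['wrist_force']
    hit=manip.move_l([*p,.072],speed=.012,until_force=4)
    s=manip.get_state();print(n,hit,s['tool_pos'],s['wrist_force']-f0,s['time'])
    manip.move_l([*p,.115],speed=.12)
E
```

```text
[[0.4719344  0.29964019]
 [0.47272785 0.19593025]
 [0.47351902 0.09134814]] 0.20829807410737108 0.007607556410350885
[[0.43062893 0.29993821]
 [0.43081518 0.19598767]
 [0.4313476  0.09138385]] 0.20855559953998198 0.00344595219819797
R False [0.472078   0.09137819 0.07208658] [-0.68396077 -1.52272269 -0.53707296] 7.775
M False [0.47274857 0.19594542 0.07207957] [-0.09295761  0.48794687 -0.42467729] 11.0917
L False [0.47354469 0.29965312 0.07209731] [ 0.07744464  0.11866598 -1.13355628] 14.4083
```

```bash
python3 - <<'E'
from h import *
s=manip.get_state();print(s['time'],s['opening'],s['tool_pos'],s['tool_rot'],s['wrist_force'])
M=P("wrist");np.save("M2.npy",M)
a=manip.get_image("wrist")[:,:,::-1];b=manip.get_image("side")[150:300,200:350,::-1]
cv2.imwrite("pics/w2.png",np.hstack([cv2.resize(a,(480,360)),cv2.resize(b,(320,360),interpolation=2)]))
E
```

```text
14.9167 0.000339940634758682 [0.47361332 0.29970112 0.11514889] [-3.14129977e+00 -2.10410557e-05 -9.66888625e-04] [-0.5330141  -0.1417031   0.79157827]
```

View pics/w2.png

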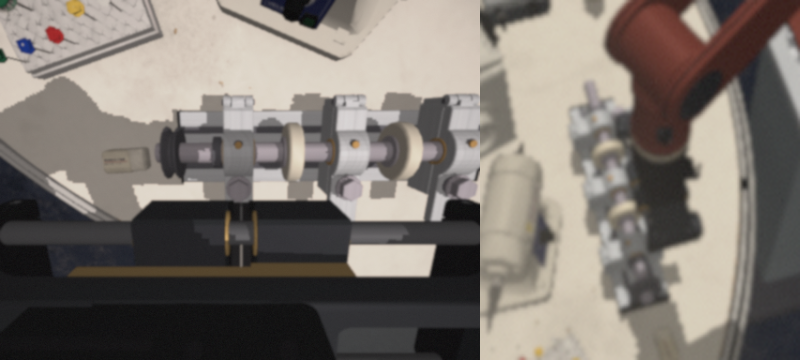

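The wrist view shows the left bolt at about (238,187) in 480-wide scale, ahead of the finger tips, which are at about (240,240). I'll check that against the calibration.

```bash
python3 - <<'E'
from h import *
M=np.load("M2.npy");s=480/512
print(onplane(M,np.array([[238,187],[348,186],[455,186]])/s,.083))
print(onplane(M,np.array([[238,187],[348,186],[455,186]])/s,.0))
for z in(.083,.115):
  v=M@[.4735,.2997,z,1];print(v[:2]/v[2]*s)
c=manip.calibration("wrist");print(-c['R'].T@c['t'],c['R'])
E
```

```text
[[0.47607092 0.3018651 ]
 [0.47696101 0.20155413]
 [0.47690175 0.10399259]]
[[0.45131552 0.30287175]
 [0.45254183 0.16466984]
 [0.45246019 0.03025589]]
[240.37483213 189.69152987]
[240.2968547  201.66560842]
[0.54115693 0.29898743 0.30136711] [[-6.57689211e-04 -9.99999409e-01  8.66031239e-04]
 [-9.67354586e-01  8.55693390e-04  2.53425280e-01]
 [-2.53425871e-01 -6.71084218e-04 -9.67354577e-01]]
```

```bash
python3 - <<'E'
from h import *
p=[.4735,.2997];I=[]
def g():
    s=manip.get_state();print(s['time'],s['tool_pos'],s['wrist_force'],s['joint_torque'][:3].round(2))
    I.append(manip.get_image("scene")[180:290,160:270,::-1])
    v=P("scene")@np.r_[s['tool_pos'],1];print((v[:2]/v[2]-[160,180])*400/110)
g()
for z in(.095,.085,.08,.075): print(manip.move_l([*p,z],speed=.1,until_force=4)); g()
cv2.imwrite("pics/w3.png",np.hstack([cv2.resize(i,(400,400),interpolation=2) for i in(I[1],I[-1])]))
E
```

```text
15.0167 [0.47276408 0.29929968 0.11393523] [ 0.78549803 -0.18201627 -0.49626467] [  0.   -44.01 -37.08]
[227.60965438 169.65944263]
False
15.4167 [0.47244132 0.29919626 0.09356289] [ 0.55867768  0.33293196 -0.33030612] [ -0.   -43.16 -35.14]
[229.05491002 191.97160765]
False
15.7167 [0.47304855 0.29950646 0.08458831] [ 0.13909399 -0.05436303  1.255168  ] [-2.000e-02 -4.371e+01 -3.529e+01]
[228.59102696 201.64760479]
False
16.0167 [0.47327227 0.29961118 0.0797754 ] [-0.02863574 -0.69770621 -0.1699858 ] [-1.000e-02 -4.403e+01 -3.526e+01]
[228.50106094 206.79762994]
False
16.3167 [0.47309447 0.29952896 0.07449438] [-0.75484257  0.07635292 -0.99065028] [-1.000e-02 -4.417e+01 -3.507e+01]
[229.01413955 212.43707233]
```

View pics/w3.png

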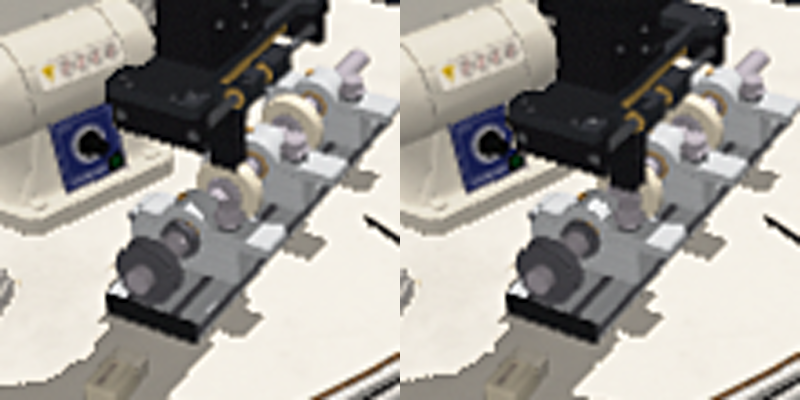

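The finger tip sits about 10 mm or more higher than tool_pos says, and at 0.0745 it only just reaches the bolt head at (228,190) in the right crop. I'll keep going down under force guard.

```bash
python3 - <<'E'
from h import *
def tap(n,p,zlo=.05):
    hit=manip.move_l([*p,zlo],speed=.02,until_force=4)
    s=manip.get_state();print(n,hit,s['tool_pos'],s['wrist_force'],s['time'])
    return s['tool_pos'][2]
p=[.4735,.2997]
tap("L",p)
manip.move_l([*p,.095],speed=.15)
print(manip.get_state()['time'])
E
```

```text
L True [0.47338609 0.29963072 0.05262177] [-0.36091589  0.55939123  3.91674751] 17.4
17.8417
```

```bash
python3 - <<'E'
from h import *
for n,p in(("M",[.4731,.196]),("R",[.4726,.0913])):
    manip.move_l([*p,.095],speed=.2)
    manip.move_l([*p,.068],speed=.08,until_force=6)
    hit=manip.move_l([*p,.045],speed=.02,until_force=4)
    s=manip.get_state();print(n,hit,s['tool_pos'],s['wrist_force'],s['time'])
    manip.move_l([*p,.095],speed=.15)
print(manip.get_state()['time'])
E
```

```text
M True [0.47318523 0.19597533 0.05746333] [-0.88273101  0.28346197  4.14860691] 19.65
R True [0.47268589 0.09124416 0.05743921] [-1.57033078  1.22906231  6.12689664] 21.875
22.2833
```

Left bolt is the undone one: it sank 5 mm further (0.0526) than the middle and right, both rigid at 0.0574. The real tip is about 25.6 mm higher than the nominal TCP. Now I'll grasp the left lug with that offset.

```bash
python3 - <<'E'
from h import *
p=[.443,.2995]
manip.gripper_to(.065,30)
manip.move_l([*p,.085],rot(0),speed=.25)
f0=manip.get_state()['wrist_force']
hit=manip.move_l([*p,.0165],speed=.06,until_force=5)
s=manip.get_state();print(hit,s['tool_pos'],s['wrist_force']-f0,s['time'])
if not hit:
    manip.gripper_to(0,30)
    s=manip.get_state();print(s['opening'],s['wrist_force']-f0,s['time'])
a=manip.get_image("wrist")[:,:,::-1];b=manip.get_image("scene")[180:290,160:270,::-1]
cv2.imwrite("pics/w4.png",np.hstack([cv2.resize(a,(400,300)),cv2.resize(b,(300,300),interpolation=2)]))
E
```

```text
False [0.44341201 0.29972493 0.01699928] [-0.45054787 -0.20275372 -0.10587461] 25.8083
0.027752787035540863 [-0.20313613 10.65429594 -2.91920857] 26.5333
```

View pics/w4.png

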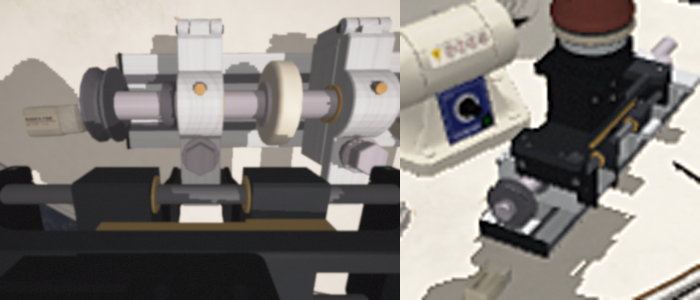

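The pinch closed on 27.75 mm, which is the lug width, and the lug is centred between the jaws. There is 10 N of side load, so I'll shift slightly to relieve it, lift a little and check.

```bash
cat >>h.py <<'E'
H=np.array([.553,.054]); L=.0446
G0=np.array([.443,.061])
def pose(th,y,k=.5):
    v=G0-H; c,s=np.cos(th),np.sin(th)
    g=H+[c*v[0]+s*v[1],-s*v[0]+c*v[1]]
    R=Ro.from_euler('y',k*th)*Ro.from_rotvec([np.pi,0,0])
    t=np.array([g[0],y,g[1]])+L*R.apply([0,0,1]); return t,R.as_rotvec()
E
python3 - <<'E'
from h import *
print(manip.solve_ik(*pose(.95,.3)), manip.get_state()['qpos'])
for th,y in((0,.3007),(.06,.3007),(.15,.3007)):
    manip.move_l(*pose(th,y),speed=.06)
    s=manip.get_state();print(th,s['tool_pos'],s['wrist_force'],s['opening'],s['time'])
E
```

```text
[0.32563932 0.52430078 1.38628227 0.14777522 1.68317374 1.87920034] [0.44869074 0.21429558 1.89994734 0.00388969 1.02476306 2.01763192]
0 [0.44302267 0.30186298 0.01650275] [-0.19640109  5.48939343 -1.13315939] 0.027853727552077035 26.8833
0.06 [0.44235254 0.30186676 0.02311422] [-0.05953714  7.2543716  -2.81176257] 0.02752436765420314 27.1417
0.15 [0.44196426 0.30187884 0.03290703] [ 0.51283216  6.57481214 -3.10743222] 0.027917198255670097 27.4583
```

The forces match a freely turning cap, with about 3 N of weight on the tool. I'll carry on to 0.95 rad.

```bash
python3 - <<'E'
from h import *
for th in(.3,.45,.6,.75,.87,.97):
    manip.move_l(*pose(th,.302),speed=.06)
    s=manip.get_state();print(th,s['tool_pos'],pose(th,.302)[0].round(4),s['wrist_force'].round(1),round(s['opening'],4),s['time'])
    if np.linalg.norm(s['wrist_force'])>20 or s['opening']<.024: print("STOP");break
a=manip.get_image("wrist")[:,:,::-1];b=manip.get_image("scene")[150:280,160:290,::-1]
cv2.imwrite("pics/w5.png",np.hstack([cv2.resize(a,(400,300)),cv2.resize(b,(400,300),interpolation=2)]))
E
```

```text
0.3 [0.4429189  0.30189895 0.04833372] [0.4433 0.302  0.0491] [-0.7  3.1 -2.2] 0.0273 27.8833
0.45 [0.44652277 0.3019063  0.06396384] [0.447  0.302  0.0647] [-1.9  1.3 -1.5] 0.0278 28.3
0.6 [0.4524215  0.30198722 0.07873583] [0.453  0.302  0.0793] [-2.6  2.4 -0.6] 0.0278 28.7167
0.75 [0.46047921 0.30207256 0.0922303 ] [0.4609 0.302  0.0926] [-2.7  1.8  0.7] 0.0277 29.125
0.87 [0.46829972 0.30211852 0.10191026] [0.4686 0.302  0.1021] [-3.   2.3  1.4] 0.0278 29.475
0.97 [0.47559903 0.30218613 0.10905631] [0.4758 0.302  0.1092] [-3.   3.8  1.5] 0.027 29.7917
```

View pics/w5.png

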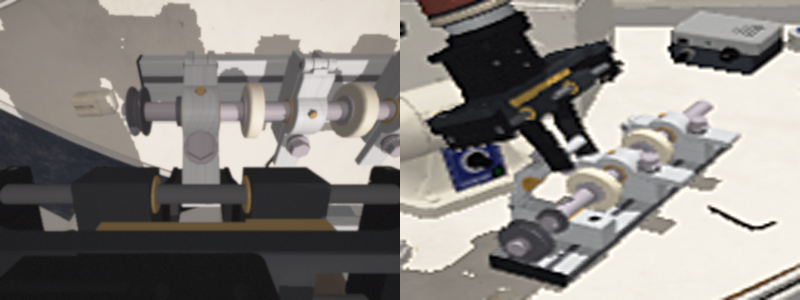

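The scene view shows the left cap standing well open with its lug between the fingers at about (565,165). The hex key, compound bar and middle and right caps look unmoved. I'll check the angle from the bolt head in the wrist view, at (202,147) in 400-wide scale, then check it is still.

```bash
python3 - <<'E'
from h import *
M=P("wrist");v0=np.array([.4735,.083])-H
for th in(.75,.85,.97,1.1):
    c,s=np.cos(th),np.sin(th);g=H+[c*v0[0]+s*v0[1],-s*v0[0]+c*v0[1]]
    v=M@[g[0],.301,g[1],1];print(th,v[:2]/v[2]*400/512)
manip.pause(.5);s=manip.get_state();print(s['tool_pos'],s['wrist_force'],np.abs(s['qd']).max(),s['opening'],s['time'])
E
```

```text
0.75 [201.74956793 153.35173129]
0.85 [201.80080558 148.87204474]
0.97 [201.86508877 141.37868305]
1.1 [201.93673636 130.39958495]
[0.47577567 0.3021685  0.10920311] [-2.68763577  4.46945664 -0.95538678] 0.0024974494945919 0.02774230343113161 30.3917
```

The picture suggests about 0.88 rad (roughly 50°). I'll add a little margin, recheck, and hand in.

```bash
python3 - <<'E'
from h import *
manip.move_l(*pose(1.06,.302),speed=.05); manip.pause(.6)
s=manip.get_state();print(s['tool_pos'],s['wrist_force'],np.abs(s['qd']).max(),s['opening'],s['time'])
M=P("wrist");a=manip.get_image("wrist")[:,:,::-1];v0=np.array([.4735,.083])-H
for th in(.785,.88,.97,1.06):
    c,q=np.cos(th),np.sin(th);g=H+[c*v0[0]+q*v0[1],-q*v0[0]+c*v0[1]]
    v=M@[g[0],.301,g[1],1];print(th,v[:2]/v[2])
cv2.imwrite("pics/w6.png",a)
E
```

```text
[0.48289821 0.30224586 0.11494595] [-2.12989963  4.29468391 -0.08779792] 0.0026514123580341775 0.027639852014659367 31.325
0.785 [258.26887272 199.37832968]
0.88 [258.32403904 194.47535093]
0.97 [258.37834165 188.2369192 ]
1.06 [258.4340618  180.32287781]
```

View pics/w6.png

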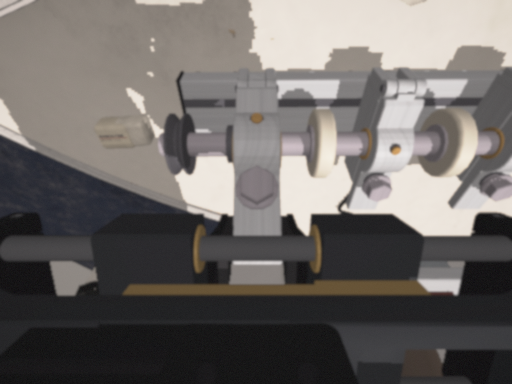

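The bolt head is at (258,186), which puts the cap at about 0.98 rad (56°). It is held still.

```bash
python3 -c "
from station import manip
manip.sign_off()"
```

```text
the job is handed in; nothing more can be done
```

The left bolt was the one left undone. I lifted the left cap to about 56° and handed the job in at 31 s, with the fingers still holding the cap up.

- **Finding the bolt:** under a 4 N tap the left bolt sank 5 mm further than the other two (0.0526 m against 0.0574 m at the tool). The middle and right bolts were rigid. The first round of taps touched nothing, because the finger tips sit about 25 mm higher than the reported tool position. I went lower under force guard and used that offset from then on.
- **Last checks:**
  - **Grip:** the opening read 27.6 mm, matching the 28 mm lug, and the arm was still.
  - **Force:** the wrist force was about 5 N, mostly a sideways load on the pinch that I did not fully relieve.
  - **Angle:** the bolt head in the wrist picture gives about 0.98 rad. I had commanded 1.06 rad, so the lug slipped slightly in the pads, but the cap is still well above 45°.
- **Surroundings:** I only tapped the bolts on the other two caps and never lifted those caps. The compound bar and hex key looked unmoved in the later pictures. I did not check the oil bottle and tin again, but nothing went near them.

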